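# Clear the tin off a battery hatch and pop its push-push latch

## Task

A flat round tin stands on the hatch of the longer battery case, the one with the wide hatch. Push the tin along the top of that case, without lifting it, onto the bare deck beside the hatch until it is wholly clear of the hatch, then press the hatch down once near its ribbed front edge and let go so that it pops open. Back off and see that it stays fully open by itself; leave the other case's narrow hatch shut and do not disturb the other things on the table.

Things in the scene. Friction and masses are not known exactly. Their poses are not given: they have to be found in the camera images.
- wide_case: Grey battery case fixed to the table, 115 (x) x 210 (y) x 55 mm high; origin under its centre on the table; x points from its slotted front face to its back, y along its length, z up. Top 55 mm above the origin. The hatch fills the top from y = +1 to +97 mm, x = -37 to +35 mm; the bare flat deck is the -y end, y = -105 to 0 mm.
- wide_case_hatch (a joint): Angle (rad) of the wide metal hatch, a 70 (x) x 95 (y) x 5 mm plate hinged along its back (+x) edge, 0.5 mm above the case's top when shut. 0 = shut and latched; positive opens upward to the stop at 0.95 (fully open, front edge about 57 mm up); -0.075 = pressed in to the inner stop (front edge 5 mm down).
- wide_case_press (a point): Point to press on the wide hatch's upper face: ribbed zone, 11 mm behind the middle of the front edge; moves with the hatch. Push-push latch: it gives way at about 5 N here, 6 to 12 N reaches the stop. Pressed in over 0.045 rad and let go, a spring lifts the hatch to 0.95 rad in about 2 s and holds it; pressed fully down again it latches shut.
- wide_case_deck (a point): Centre of the wide case's bare deck, on its top face (55 mm above the table).
- tin: Loose flat round metal tin with a closed lid, 65 mm across, 31 mm high, about 0.1 kg, upright, standing on the wide hatch; origin at the centre of its underside.
- narrow_case: The other grey battery case, fixed, 115 (x) x 150 (y) x 55 mm high; origin under its centre, axes like the wide case's. Its narrow hatch fills the top from y = +13 to +67 mm.
- narrow_case_hatch (a joint): Angle of the narrow hatch, 70 x 53 mm, with the same latch: 0 shut. To be left shut.
- nut: Bystander: hexagonal steel coupling nut, 26 x 30 x 30 mm, standing on the narrow case's bare deck; origin under its centre.
- magnet: Bystander: triangular welding magnet, 70 x 90 x 16 mm, flat on the table; origin under its centre.
- pliers: Bystander: locking pliers, 57 x 229 x 16 mm, flat on the table; origin under their centre.
- marker: Bystander: marker pen, 15 x 124 x 16 mm, lying on the table; origin under its centre.
- bar: Bystander: flat steel bar, 20 x 186 x 8 mm, on the table; origin under its centre.
- discs: Bystander: pack of round steel disc blanks, 117 mm across, 9 mm high; origin under its centre.
- wrench: Bystander: spanner, 34 x 204 x 10 mm, on the table; origin under its centre.
Mind the look-alikes: they are no part of the job. There is more than one size of the tin; the one meant has the size given above.

How it is judged:
By the outcome, as a careful person would: the job done as asked, in the order asked, and still so for the second after the job is handed in, with the robot touching nothing.
It also fails if it takes over 51 s, if anything falls off the work surface, if the arm or the gripper's body presses on something with over 40 N, if the wrist force passes 120 N, or if a joint passes its speed limit or range.

## Robot

A 7-joint arm with a two-finger parallel gripper is mounted at the origin on a cart in front of the work surface, level with it; the furniture and walls round the work are solid. World frame = base frame: x ahead of the robot, y to its left, z up, the work surface at z = 0. Lengths are in m, angles in rad, forces in N, time in s.
With the tool pointing down it reaches from about 0.35 to 0.775 m from the base axis. Payload 3.1 kg.
Tool frame: the origin (TCP) lies between the finger pads; the fingertips stand 8 mm ahead of it and the grasp point (between the pads) lies 11 mm behind it; z points along the fingers, y is the line along which they close (so a half turn about z gives the same grasp; the last joint's range is limited). The gripper opens to 85 mm and grips with 20 to 120 N. Pads are 22 mm wide; open, the fingers measure 114 mm over their backs; the gripper's body (76 mm by 85 mm) begins 54 mm behind the grasp point. The pads swing forward as they close: fully open they stand 13 mm farther back than shut.
Start: joints at [-1.203, 0.311, 0.014, 1.512, -0.004, 1.319, -0.027], TCP at [0.219, 0.504, 0.239] pointing down, gripper open.
Joint ranges: [-2.7, 2.7], [-0.3, 1.91], [-1.27, 1.3], [0.12, 2.57], [-1.44, 4.58], [0.2, 2.03], [-3.05, 3.05]. Speed limits (rad/s): [2.79, 2.79, 3.14, 3.14, 3.14, 3.14, 3.14].

## Interface

Orientations are given as [roll, pitch, yaw] about the fixed x, y, z axes, in that order (R = Rz(yaw) Ry(pitch) Rx(roll)).
In Python, from workcell import arm gives the robot as it stands.
- The arm moves only by the tool jog_arm, never from a script. Its argument "series" is a list of rows, each a list of 2 entries, a list of its own where there are three numbers: the shift along the tool's x, y, z in mm, then the turn about the tool's z in rad. A call has 1 to 8 rows; each row is the pose to reach, as a shift and turn from the pose commanded when the call began, along the tool's axes at that moment; what a row does not reach only later rows make up. A row lasts 1/8 s, in which the tool goes at most 62.5 mm and 10.7 degrees, less where a joint would pass 70% of its speed; a pose out of reach is approached as far as the arm can. A call with a gripper value outside its range is refused whole. "claw" is the closure, from -1 (fully open) to 1 (shut), set as the call begins (left out, the last holds). The fingers move at their own pace and stop on an object; "newtons" is the grip in N (left out, the last holds). Time passes only in rows, so rows that repeat a pose let the fingers close. It gives the time, the measured TCP pose, the force, the opening and the grip force at its end, in the units of the state.
- arm.state(): the state, without advancing time (a new reading comes with each control period).
- arm.grab_frame(name): name is "scene" or "top" or "wrist"; returns a dict with "img" (400x640x3 uint8, blue, green, red), "mtx" (3x3 intrinsics, pixels), "k1" (the pictures are not rectified: a ray, as slopes to the right and down, at radius r is drawn at 1 + k1 r^2 times it, then the intrinsics apply), "origin" and "orientation" of the camera in the world. Camera axes: x right, y down, z forward; pixel columns grow to the right and rows downward; lengths in m; the calibration is good to about 2 mm. A picture is of the moment at which its call begins. There is no depth.
- arm.sign_off(): hands the job in; it is judged then, once.
The state is a dict: "time": time; "joints": joint angles; "joint_velocities": joint speeds; "joint_efforts": joint torques, N m; "tool_pos": TCP position; "ee_rot": TCP orientation; "ft_force": force on the tool from outside, world axes, zero at the start; "torque": the same for the moment, N m; "finger_gap": opening from 0.0 (shut) to 1.0 (fully open); "finger_force": force on a finger pad.
Only numpy, scipy, OpenCV 4.12 (cv2) and the standard library are available. Lean on these libraries where they do the work, as an engineer would, in place of code of your own. Each camera call takes 0.05 s, during which the arm holds its last target. There are 200 camera calls.

## Working session

There is one attempt and no reset: what is moved stays moved. The work goes in short steps, Python scripts to look and compute and a tool call to move; the robot and the scene stay as the last step left them, time stands still between calls to the robot, and variables do not carry over. Pictures are saved under pics/ and viewed, at most 10 in all, crops included, and the job is handed in when it is done.

Besides the shell and the picture viewer there is one more tool, called after "Request:" as name(argument=value, ...) on one line, values as JSON. jog_arm: Moves the arm, as the interface text tells. Its arguments: {"type":"object","properties":{"series":{"type":"array"},"claw":{"type":"number"},"newtons":{"type":"number"}},"required":["series"]}

```bash
mkdir -p pics; cat > h.py <<'E'
import numpy as np, cv2, pickle
from scipy.spatial.transform import Rotation as R
from workcell import arm
def grab(n,tag):
    f=arm.grab_frame(n); cv2.imwrite(f'pics/{tag}.png',f['img']); pickle.dump(f,open(f'pics/{tag}.pkl','wb')); return f
def rot(f):
    o=np.array(f['orientation'],float)
    return o if o.shape==(3,3) else R.from_euler('xyz',o).as_matrix()
def dist(f): return np.array([f['k1'],0,0,0.])
def pix2w(f,uv,z):
    p=cv2.undistortPoints(np.array(uv,float).reshape(-1,1,2),np.array(f['mtx']),dist(f)).reshape(-1,2)
    d=np.c_[p,np.ones(len(p))]@rot(f).T; o=np.array(f['origin'])
    return o+d*((z-o[2])/d[:,2])[:,None]
def w2pix(f,P):
    P=(np.array(P,float).reshape(-1,3)-f['origin'])@rot(f)
    return cv2.projectPoints(P,np.zeros(3),np.zeros(3),np.array(f['mtx']),dist(f))[0].reshape(-1,2)
E
python3 -c "
from h import *
for n in('scene','top'):
    f=grab(n,n+'0');print(n,f['origin'],f['orientation'],f['k1'])
print(arm.state())"
```

```text
scene [-0.33771035 -0.48635707  0.71670487] [-2.14681057  0.0150928  -1.07166963] -0.048435515029823045
top [0.31416361 0.0170355  1.58261815] [-2.97154271  0.00300192 -1.57382421] 0.05698358933450615
{'time': 0.1, 'joints': array([-1.2027044 ,  0.31162116,  0.0140114 ,  1.51289656, -0.0043696 ,
        1.31918423, -0.02723531]), 'joint_velocities': array([-0.00122184, -0.0006135 , -0.00058577, -0.00545111,  0.00102699,
        0.00014908, -0.00056361]), 'joint_efforts': array([ 3.95120542e-04, -3.80856550e+01,  1.46438582e-01, -2.31242108e+01,
        1.23454869e-02,  8.13674997e-03,  2.04754332e-05]), 'tool_pos': array([0.21888436, 0.50388215, 0.23834325]), 'ee_rot': array([-3.13951696e+00,  1.22626044e-04,  2.73183214e+00]), 'ft_force': array([0.50295656, 0.01373112, 0.46063018]), 'torque': array([-0.01068504, -0.0069095 ,  0.05206595]), 'finger_force': 0.0, 'finger_gap': 0.9976944985049129}
```

View pics/top0.png

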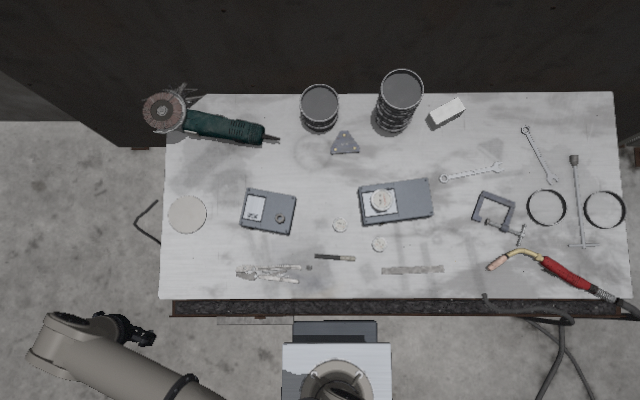

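View pics/scene0.png

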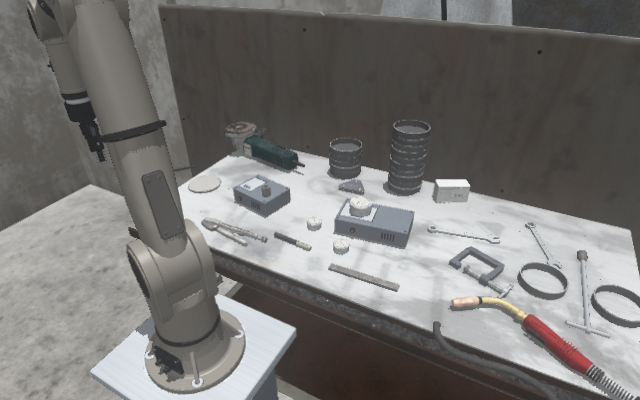

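The top view shows the wide case around (396,201), with its tin at (381,201) on the hatch at the left (+y) end. The narrow case is at (269,211), and two small look-alike tins stand on the table at (340,225) and (379,244). I'll enlarge both views to measure the corners.

```bash
python3 -c "
import cv2,numpy as np
a=cv2.imread('pics/top0.png')[165:255,340:450];b=cv2.imread('pics/scene0.png')[180:260,320:430]
a=cv2.resize(a,None,fx=7,fy=7,interpolation=cv2.INTER_CUBIC)[:590]
b=cv2.resize(b,None,fx=7,fy=7,interpolation=cv2.INTER_CUBIC)
for im,o in((a,(340,165)),(b,(320,180))):
  for k in range(0,110,10):
    cv2.putText(im,str(o[0]+k),(k*7,10),0,.4,(0,0,255),1);cv2.line(im,(k*7,12),(k*7,18),(0,0,255),1)
    cv2.putText(im,str(o[1]+k),(0,k*7+4),0,.4,(0,0,255),1)
cv2.imwrite('pics/ca.png',a);cv2.imwrite('pics/cb.png',b)"
```

```text
(no output)
```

View pics/ca.png

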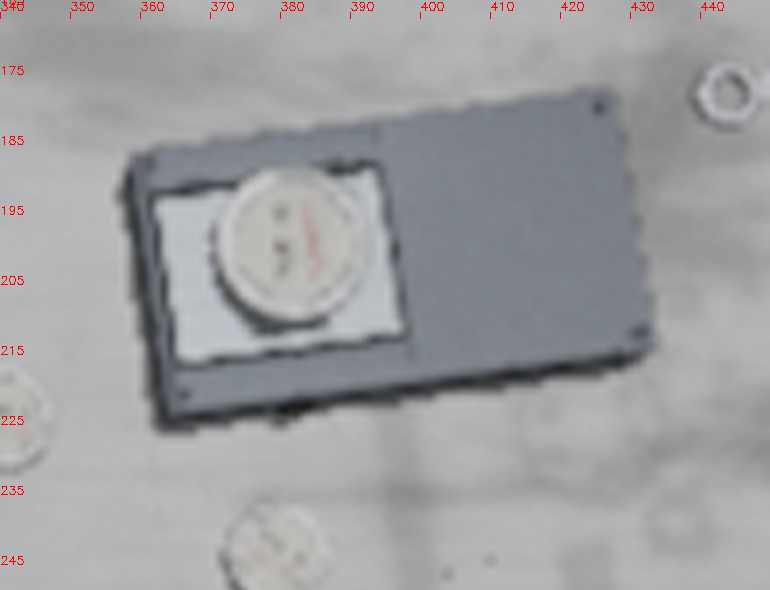

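View pics/cb.png

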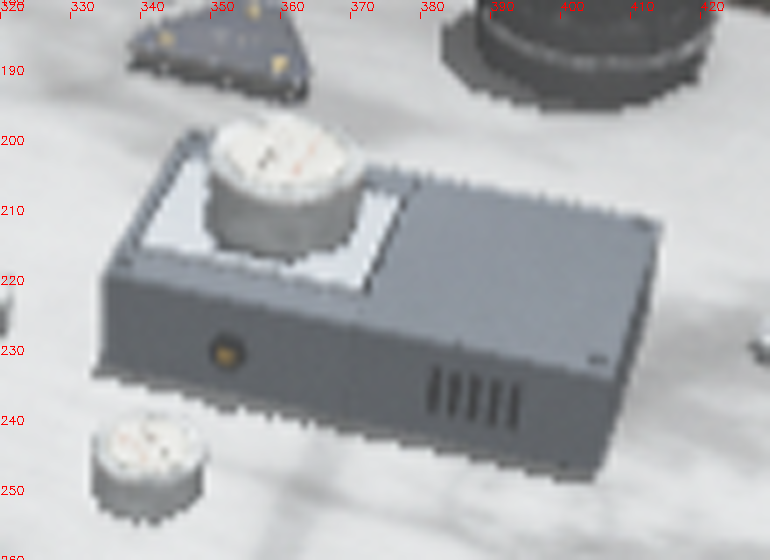

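The crops show the wide case's top corners. In the top view they are at (358.6,187.1), (427.9,177.9), (433.1,214.3) and (362.9,224.7). In the scene view they are at (347.1,198.6), (414.3,211.7), (407.4,234) and (335.4,218.9). The tin's lid centre is at (381.9,199.7) in the top view and (361,202.1) in the scene view.

```bash
cat > fit.py <<'E'
from h import *
from scipy.optimize import least_squares
ft=pickle.load(open('pics/top0.pkl','rb'));fs=pickle.load(open('pics/scene0.pkl','rb'))
ct=np.array([[358.6,187.1],[427.9,177.9],[433.1,214.3],[362.9,224.7]])
cs=np.array([[347.1,198.6],[414.3,211.7],[407.4,234],[335.4,218.9]])
C=np.array([[57.5,105],[57.5,-105],[-57.5,-105],[-57.5,105]])/1e3
def pts(p): c,s=np.cos(p[2]),np.sin(p[2]); return np.c_[C@np.array([[c,s],[-s,c]])+p[:2],np.full(4,.055)]
for nm,fr in(('both',((ft,ct),(fs,cs))),('top',((ft,ct),)),('scene',((fs,cs),))):
    r=least_squares(lambda p:np.concatenate([(w2pix(f,pts(p))-u).ravel() for f,u in fr]),[.55,-.1,0])
    p=r.x;print(nm,p.round(4),np.abs(r.fun).max().round(2))
    c,s=np.cos(p[2]),np.sin(p[2]);M=np.array([[c,-s],[s,c]])
    for f,u in((ft,[381.9,199.7]),(fs,[361,202.1])):
        t=pix2w(f,[u],.0865)[0,:2];print('tin',t.round(4),'in case',((t-p[:2])@M).round(4))
E
python3 fit.py
```

```text
both [ 0.5633 -0.1794  0.1281] 1.32
tin [ 0.5624 -0.1338] in case [0.0049 0.0453]
tin [ 0.5596 -0.1358] in case [0.0019 0.0437]
top [ 0.564  -0.1776  0.1294] 0.96
tin [ 0.5624 -0.1338] in case [0.0041 0.0436]
tin [ 0.5596 -0.1358] in case [0.0011 0.042 ]
scene [ 0.5605 -0.1818  0.1264] 0.97
tin [ 0.5624 -0.1338] in case [0.008  0.0474]
tin [ 0.5596 -0.1358] in case [0.005  0.0457]
```

```bash
cat > go.py <<'E'
from h import *
import sys
P=np.array([.5633,-.1785,.1285])
def case2w(x,y):
    c,s=np.cos(P[2]),np.sin(P[2]); return np.array([P[0]+c*x-s*y,P[1]+s*x+c*y])
def delta(x,y,z,yaw=np.pi/2+P[2]):
    s=arm.state();Rm=R.from_euler('xyz',s['ee_rot']).as_matrix()
    w=np.r_[case2w(x,y),z]
    turn=-(yaw-s['ee_rot'][2]); turn=(turn+np.pi)%(2*np.pi)-np.pi
    print('goal',w.round(4),'shift mm',(1e3*(w-s['tool_pos'])@Rm).round(1),'turn',round(turn,3),'t',s['time'])
if __name__=='__main__': delta(*map(float,sys.argv[1:]))
E
python3 go.py .004 .105 .2
```

```text
goal [ 0.5538 -0.0739  0.2   ] shift mm [-537.4 -396.4   39.2] turn 1.033 t 0.1
```

Request:
jog_arm(series=[[[-40, -30, 0], 0.09], [[-80, -60, 0], 0.18], [[-125, -92, 5], 0.27], [[-170, -125, 10], 0.36], [[-215, -158, 15], 0.45], [[-260, -192, 20], 0.54], [[-305, -225, 25], 0.63], [[-350, -258, 25], 0.72]], claw=0.06, newtons=20)

```text
time: 1.1
tool_pos: [0.4374, 0.1267, 0.2137]
ee_rot: [-3.141, -0.0, 2.009]
ft_force: [0.5, 1.2, -1.0]
finger_gap: 0.47
finger_force: 0.0
```

```bash
python3 go.py .004 .105 .2
```

```text
goal [ 0.5538 -0.0739  0.2   ] shift mm [-231.    20.3   13.6] turn 0.31 t 1.1
```

Request:
jog_arm(series=[[[-50, 4, 3], 0.08], [[-95, 8, 6], 0.16], [[-140, 12, 9], 0.24], [[-180, 16, 12], 0.31], [[-212, 19, 13], 0.31], [[-231, 20, 14], 0.31], [[-231, 20, 14], 0.31]])

```text
time: 1.98
tool_pos: [0.5538, -0.0731, 0.1999]
ee_rot: [-3.14, 0.0, 1.699]
ft_force: [0.3, 1.1, 0.0]
finger_gap: 0.47
finger_force: 0.0
```

```bash
python3 -c "
from h import *
f=grab('wrist','w1');print(f['origin'],f['orientation'])
s=arm.state();print(s['tool_pos'],s['ee_rot'])
from go import case2w
im=f['img'].copy()
def poly(pts,z,c):
    uv=w2pix(f,[np.r_[case2w(*p),z] for p in pts]).round().astype(int);cv2.polylines(im,[uv.reshape(-1,1,2)],True,c,1)
poly([(.0575,.105),(.0575,-.105),(-.0575,-.105),(-.0575,.105)],.055,(0,255,0))
poly([(.035,.097),(.035,.001),(-.037,.001),(-.037,.097)],.0555,(255,0,0))
a=np.linspace(0,6.28,40);poly(np.c_[.004+.0325*np.cos(a),.0445+.0325*np.sin(a)],.0865,(0,0,255))
cv2.imwrite('pics/w1o.png',im)"; python3 go.py .004 .1 .073
```

```text
[0.54360294 0.00576274 0.33490764] [2.82492749e+00 1.76882085e-03 1.29412135e-01]
[ 0.55364505 -0.07134218  0.19993299] [-3.14051026e+00 -1.11209434e-03  1.70169714e+00]
goal [ 0.5545 -0.0788  0.073 ] shift mm [ -7.7  -0.  126.9] turn 0.002 t 2.025
```

View pics/w1o.png

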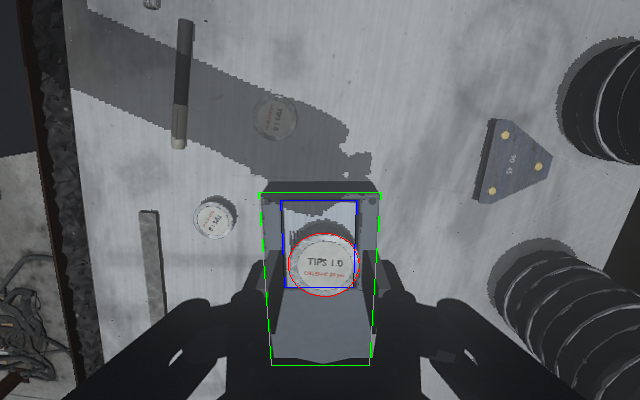

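The wrist view agrees with the fit: the tin's lid is at about (324,266) inside the predicted circle, and the case outline matches. Descending behind the tin.

Request:
jog_arm(series=[[[-8, 0, 30], 0], [[-8, 0, 65], 0], [[-8, 0, 95], 0], [[-8, 0, 115], 0], [[-8, 0, 126], 0], [[-8, 0, 126], 0]])

```text
time: 2.78
tool_pos: [0.5546, -0.0784, 0.0739]
ee_rot: [-3.14, -0.001, 1.704]
ft_force: [0.4, 0.1, -0.0]
finger_gap: 0.464
finger_force: 0.0
```

```bash
python3 go.py .004 -.015 .073; python3 -c "
from h import *
grab('wrist','w2')"
```

```text
goal [ 0.5692 -0.1929  0.073 ] shift mm [-115.4   -0.6    0.8] turn 0.004 t 2.775
```

View pics/w2.png

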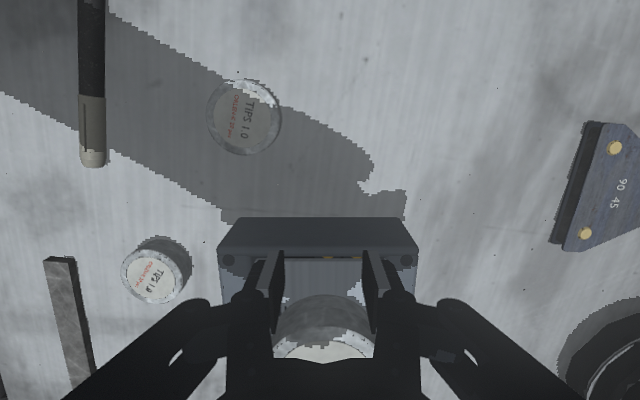

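The fingers stand on either side of the tin's centreline, with the tin at about (323,330) ahead of them. Pushing slowly.

Request:
jog_arm(series=[[[-6, 0, 0], 0], [[-12, 0, 0], 0], [[-18, 0, 0], 0], [[-24, 0, 0], 0], [[-30, 0, 0], 0], [[-36, 0, 0], 0], [[-42, 0, 0], 0], [[-48, 0, 0], 0]])

```text
time: 3.82
tool_pos: [0.5614, -0.1278, 0.0743]
ee_rot: [-3.142, -0.0, 1.702]
ft_force: [0.1, 1.5, 1.0]
finger_gap: 0.472
finger_force: 0.8
```

Request:
jog_arm(series=[[[-6, 0, 0], 0], [[-12, 0, 0], 0], [[-18, 0, 0], 0], [[-24, 0, 0], 0], [[-30, 0, 0], 0], [[-36, 0, 0], 0], [[-42, 0, 0], 0], [[-48, 0, 0], 0]])

```text
time: 4.82
tool_pos: [0.5676, -0.1755, 0.0742]
ee_rot: [-3.141, 0.0, 1.702]
ft_force: [0.5, 0.9, -0.5]
finger_gap: 0.469
finger_force: 0.4
```

```bash
python3 go.py .004 -.017 .073; python3 -c "
from h import *
ims=[]
for n,r in(('top',(165,255,340,450)),('scene',(180,260,320,430))):
    f=grab(n,n+'1');a,b,c,d=r;ims.append(cv2.resize(f['img'][a:b,c:d],None,fx=3.6,fy=3.6))
h=max(i.shape[0] for i in ims)
cv2.imwrite('pics/m1.png',np.hstack([cv2.copyMakeBorder(i,0,h-i.shape[0],0,0,0) for i in ims]))"
```

```text
goal [ 0.5694 -0.1948  0.073 ] shift mm [-19.4  -0.7   1.2] turn 0.003 t 4.825
```

View pics/m1.png

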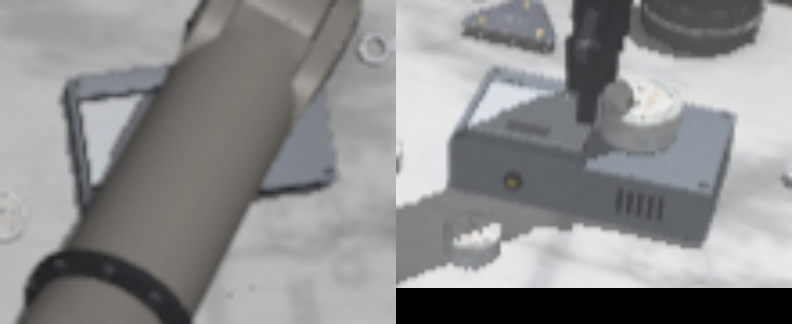

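The scene view shows the tin upright and moving onto the deck, lid at about (392,209) in full-frame pixels, with the fingers behind it. I'll do the last 20 mm, then back off and lift.

Request:
jog_arm(series=[[[-6, 0, 0], 0], [[-12, 0, 0], 0], [[-17, 0, 0], 0], [[-20, 0, 0], 0], [[-20, 0, 0], 0], [[-10, 0, 0], 0], [[10, 0, 0], 0], [[20, 0, -20], 0]])

```text
time: 5.92
tool_pos: [0.5636, -0.1511, 0.0932]
ee_rot: [-3.138, -0.004, 1.705]
ft_force: [0.1, -0.2, -1.1]
finger_gap: 0.47
finger_force: 0.0
```

Request:
jog_arm(series=[[[10, 0, -30], 0], [[25, 0, -60], 0], [[40, 0, -90], 0], [[40, 0, -90], 0.18], [[40, 0, -90], 0.36], [[40, 0, -90], 0.54], [[40, 0, -90], 0.72], [[40, 0, -90], 0.78]], claw=1)

```text
time: 6.92
tool_pos: [0.5602, -0.1145, 0.1859]
ee_rot: [3.14, -0.001, 0.921]
ft_force: [0.7, -0.7, -0.3]
finger_gap: 0.003
finger_force: 0.0
```

```bash
python3 go.py -.023 .049 .09 .1285; python3 -c "
from h import *
f=grab('scene','s2');im=f['img'].copy()
from go import case2w
def poly(pts,z,c):
    uv=w2pix(f,[np.r_[case2w(*p),z] for p in pts]).round(2);uv=((uv-[320,180])*7).astype(int);cv2.polylines(b,[uv.reshape(-1,1,2)],True,c,1)
b=cv2.resize(im[180:260,320:430],None,fx=7,fy=7)
a=np.linspace(0,6.28,40);poly(np.c_[.004+.0325*np.cos(a),-.053+.0325*np.sin(a)],.055,(0,0,255))
poly(np.c_[.004+.0325*np.cos(a),-.053+.0325*np.sin(a)],.086,(0,0,255))
poly([(.035,.097),(.035,.001),(-.037,.001),(-.037,.097)],.0555,(255,0,0))
cv2.imwrite('pics/s2o.png',b)"
```

```text
goal [ 0.5342 -0.1329  0.09  ] shift mm [-30.4  -9.7  95.8] turn 0.792 t 6.925
```

View pics/s2o.png

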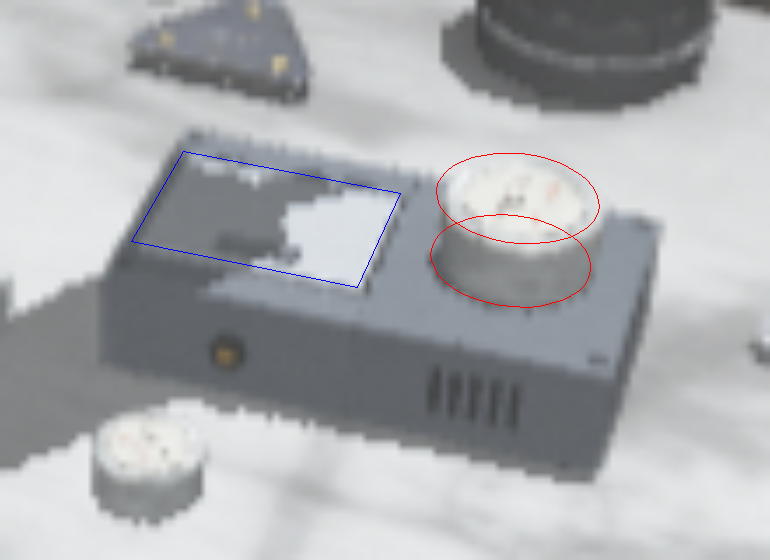

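The scene crop shows the tin upright on the deck, lid at (520,200) and matching the prediction. The gap to the hatch's edge (400,195) is about 20 mm. Next is the press point.

Request:
jog_arm(series=[[[-8, -2, 10], 0.17], [[-16, -5, 25], 0.34], [[-24, -8, 45], 0.51], [[-30, -10, 65], 0.68], [[-30, -10, 85], 0.79], [[-30, -10, 95], 0.79], [[-30, -10, 95], 0.79], [[-30, -10, 95], 0.79]])

```text
time: 7.98
tool_pos: [0.5346, -0.1335, 0.0904]
ee_rot: [3.141, -0.002, 0.133]
ft_force: [-0.1, 0.3, 0.5]
finger_gap: -0.0
finger_force: 0.0
```

```bash
python3 go.py -.023 .049 .068 .1285; python3 -c "
from h import *
print(arm.state()['ft_force'])"
```

```text
goal [ 0.5342 -0.1329  0.068 ] shift mm [-0.3 -0.7 22.4] turn 0.005 t 7.975
[-0.11729342  0.26688603  0.46046013]
```

Request:
jog_arm(series=[[[0, 0, 12], 0], [[0, 0, 20], 0], [[0, 0, 24], 0], [[0, 0, 26], 0], [[0, 0, 26], 0]])

```text
time: 8.6
tool_pos: [0.5332, -0.1333, 0.0634]
ee_rot: [-3.141, 0.001, 0.132]
ft_force: [-2.2, 1.5, 3.7]
finger_gap: -0.001
finger_force: 1.9
```

Request:
jog_arm(series=[[[0, 0, 1], 0], [[0, 0, 2], 0], [[0, 0, 2], 0]])

```text
time: 8.98
tool_pos: [0.5334, -0.1334, 0.0612]
ee_rot: [-3.141, 0.0, 0.132]
ft_force: [-3.2, 0.7, 4.9]
finger_gap: -0.0
finger_force: 2.2
```

Request:
jog_arm(series=[[[0, 0, 1], 0], [[0, 0, 1.5], 0], [[0, 0, 1.5], 0]])

```text
time: 9.35
tool_pos: [0.5336, -0.1334, 0.0597]
ee_rot: [-3.142, 0.0, 0.132]
ft_force: [-3.9, 1.6, 4.1]
finger_gap: -0.004
finger_force: 2.3
```

Request:
jog_arm(series=[[[0, 0, 1], 0], [[0, 0, 1.5], 0], [[0, 0, 1.5], 0]])

```text
time: 9.72
tool_pos: [0.5337, -0.1335, 0.0593]
ee_rot: [-3.141, -0.0, 0.132]
ft_force: [-6.5, 1.7, 11.6]
finger_gap: 0.004
finger_force: 5.6
```

The force jumped to 11.6 N, so the hatch is at its inner stop. Releasing now: straight up, then back toward the front.

Request:
jog_arm(series=[[[0, 0, -25], 0], [[-5, 0, -75], 0], [[-25, 0, -125], 0], [[-55, 0, -150], 0], [[-85, 0, -160], 0], [[-110, 0, -160], 0], [[-110, 0, -160], 0], [[-110, 0, -160], 0]])

```text
time: 10.72
tool_pos: [0.4263, -0.1474, 0.2185]
ee_rot: [3.141, -0.002, 0.133]
ft_force: [-0.0, 0.4, 0.0]
finger_gap: -0.004
finger_force: 0.0
```

Request:
jog_arm(series=[[[0, 40, 0], 0], [[0, 80, 0], 0], [[0, 120, 0], 0], [[0, 160, 0], 0], [[0, 160, 0], 0], [[0, 160, 0], 0], [[0, 160, 0], 0], [[0, 160, 0], 0]])

```text
time: 11.72
tool_pos: [0.4464, -0.3051, 0.2182]
ee_rot: [-3.141, -0.001, 0.134]
ft_force: [-0.3, -0.8, 0.1]
finger_gap: -0.004
finger_force: 0.0
```

Request:
jog_arm(series=[[[0, 0, 0], 0], [[0, 0, 0], 0], [[0, 0, 0], 0], [[0, 0, 0], 0], [[0, 0, 0], 0], [[0, 0, 0], 0], [[0, 0, 0], 0], [[0, 0, 0], 0]])

```text
time: 12.72
tool_pos: [0.4457, -0.3065, 0.2183]
ee_rot: [3.142, 0.0, 0.132]
ft_force: [-1.0, -0.6, -0.5]
finger_gap: -0.004
finger_force: 0.0
```

```bash
python3 -c "
from h import *
ims=[]
for n,r in(('top',(165,255,230,450)),('scene',(160,260,220,430))):
    f=grab(n,n+'3');a,b,c,d=r;i=cv2.resize(f['img'][a:b,c:d],(790,int(790*(b-a)/(d-c))))
    if n=='scene':
        from go import P,case2w
        q=lambda th,y:np.r_[case2w(.035-.07*np.cos(th),y),.0555+.07*np.sin(th)]
        for th,col in((.95,(0,0,255)),):
            uv=((w2pix(f,[q(th,.003),q(th,.096)])-[c,a])*790/(d-c)).astype(int);cv2.line(i,tuple(map(int,uv[0])),tuple(map(int,uv[1])),col,1)
    ims.append(i[:290])
cv2.imwrite('pics/m3.png',np.vstack(ims))"
```

```text
(no output)
```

View pics/m3.png

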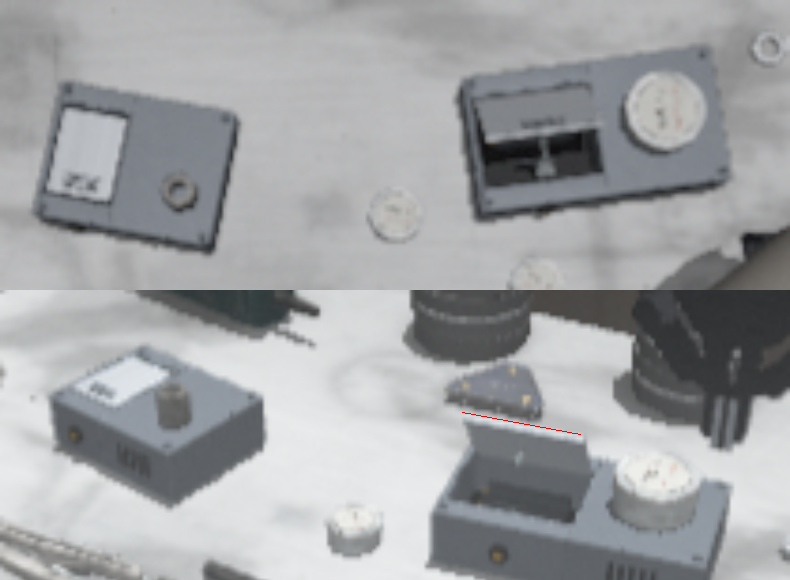

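Both views show the hatch up, its front edge at about (525,428) near the predicted fully-open line. The tin is upright on the deck at (665,110), and the narrow hatch is shut with the nut in place. I'll wait and check that the hatch has stopped moving.

Request:
jog_arm(series=[[[0, 0, 0], 0], [[0, 0, 0], 0], [[0, 0, 0], 0], [[0, 0, 0], 0], [[0, 0, 0], 0], [[0, 0, 0], 0], [[0, 0, 0], 0], [[0, 0, 0], 0]])

```text
time: 13.82
tool_pos: [0.4457, -0.3065, 0.2183]
ee_rot: [-3.142, -0.0, 0.132]
ft_force: [-0.8, 1.0, 0.2]
finger_gap: 0.0
finger_force: 0.0
```

Request:
jog_arm(series=[[[0, 0, 0], 0], [[0, 0, 0], 0], [[0, 0, 0], 0], [[0, 0, 0], 0], [[0, 0, 0], 0], [[0, 0, 0], 0], [[0, 0, 0], 0], [[0, 0, 0], 0]])

```text
time: 14.82
tool_pos: [0.4457, -0.3065, 0.2183]
ee_rot: [3.142, -0.0, 0.132]
ft_force: [-0.4, -0.3, 0.6]
finger_gap: -0.003
finger_force: 0.0
```

```bash
python3 -c "
from h import *
for n,r in(('top',(165,230,355,435)),('scene',(190,250,335,395))):
    o=cv2.imread(f'pics/{n}3.png').astype(int);f=grab(n,n+'4');a,b,c,d=r
    D=np.abs(f['img'].astype(int)-o).max(2)[a:b,c:d];print(n,D.max(),(D>25).sum())
ft=pickle.load(open('pics/top4.pkl','rb'))
from go import case2w
for n in('top4','scene4'):
    f=pickle.load(open(f'pics/{n}.pkl','rb'))
    for th in(.75,.85,.95):print(n,th,w2pix(f,[np.r_[case2w(.035-.07*np.cos(th),y),.0555+.07*np.sin(th)] for y in(.003,.096)]).round(1).tolist())
"
```

```text
top 11 0
scene 4 0
top4 0.75 [[397.8, 204.0], [365.8, 208.2]]
top4 0.85 [[397.8, 202.1], [365.7, 206.3]]
top4 0.95 [[397.7, 199.9], [365.5, 204.2]]
scene4 0.75 [[373.2, 203.1], [341.7, 197.0]]
scene4 0.85 [[373.8, 200.7], [342.2, 194.7]]
scene4 0.95 [[374.4, 198.4], [342.9, 192.5]]
```

The hatch is stationary, and its edge in the top view, (366.5,204.6) to (398.5,200.7), fits about 0.93–0.95 rad, so it is fully open. Handing in.

```bash
python3 -c "
from workcell import arm
print(arm.sign_off())"
```

```text
the job is handed in; nothing more can be done
None
```

I pushed the tin onto the bare deck, about 20 mm clear of the wide hatch, and pressed the hatch once. It popped fully open and stayed open for 2 s of checking, with the narrow hatch still shut; the job was handed in at about 15 s.

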